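# Push the used culture dishes through the discard chute

## Robot

A 6-joint arm with a two-finger parallel gripper is mounted at the origin on the work surface. World frame = base frame: x ahead of the robot, y to its left, z up, the work surface at z = 0. Lengths are in m, angles in rad, forces in N, time in s.
With the tool pointing down it reaches from about 0.3 to 0.775 m from the base axis. Payload 14.6 kg.
Tool frame: the origin (TCP) lies at the very end of the fingers, on their centre line; the grasp point (between the pads) lies 19 mm behind it; z points along the fingers, y is the line along which they close (so a half turn about z gives the same grasp; the last joint's range is limited). The gripper opens to 94 mm and grips with 3 to 60 N. Pads are 16 mm wide; open, the fingers measure 119 mm over their backs; the gripper's body (75 mm by 177 mm) begins 78 mm behind the grasp point.
Start: joints at [1.23, 0.3, 1.521, -0, 1.321, -0.067], TCP at [0.149, 0.53, 0.205] pointing down, gripper open.
Joint ranges: [-3.03, 3.03], [-0.79, 2.21], [0.23, 2.52], [-1.04, 4.18], [0, 3.07], [-2.55, 2.55]. Speed limits (rad/s): [2.22, 2.22, 2.57, 3.14, 3.14, 3.14].

## Interface

Orientations are given as [roll, pitch, yaw] about the fixed x, y, z axes, in that order (R = Rz(yaw) Ry(pitch) Rx(roll)).
In Python, from station import ctrl gives the robot as it stands.
- The arm moves only by the tool carry_out, never from a script. Its argument "motion" is text: rows parted by semicolons, each of 7 numbers parted by spaces: the shift along the world's x, y, z in m, then the turn, a rotation vector about the world's x, y, z in degrees, then the closure in counts, from 0 (fully open) to 255 (shut). In form: dx dy dz wx wy wz hand; .... A call has 1 to 20 rows; each row shifts and turns the commanded pose from where the row before left it; what a row does not reach is not made up. A row lasts 1/12 s, in which the tool goes at most 41.7 mm and 7.16 degrees, less where a joint would pass 70% of its speed; a pose out of reach is approached as far as the arm can. A call is refused whole if a number of a shift passes 0.0417 or a number of a turn 7.16, either way. A call with a gripper value outside its range is refused whole. The fingers move at their own pace and stop on an object; "grip_force" is the grip in N (left out, the last holds). Time passes only in rows, so rows that do not move let the fingers close. It gives the time, the measured TCP pose, the force, the opening and the grip force at its end, in the units of the state.
- ctrl.get_obs(): the state, without advancing time (a new reading comes with each control period).
- ctrl.camera(name): name is "scene" or "side" or "wrist"; returns a dict with "pixels" (480x640x3 uint8, red, green, blue), "range_z" (480x640 float32, m along the optical axis (not along the pixel's ray), 0 where there is no reading), "K" (3x3 intrinsics, pixels), "position" and "attitude" of the camera in the world. Camera axes: x right, y up, looking along -z (the intrinsics and any distortion apply to the point x, -y, -z); pixel columns grow to the right and rows downward; lengths in m; the calibration is good to about 2 mm. A picture is of the moment at which its call begins.
- ctrl.hand_in(): hands the job in; it is judged then, once.
The state is a dict: "time_s": time; "qpos": joint angles; "joint_vel": joint speeds; "tau": joint torques, N m; "ee_pos": TCP position; "eef_rot": TCP orientation; "force": force on the tool from outside, world axes, zero at the start; "moment": the same for the moment, N m; "grip_width": finger opening in m; "grip_force": force on a finger pad.
Only numpy, scipy, OpenCV 4.12 (cv2) and the standard library are available. Lean on these libraries where they do the work, as an engineer would, in place of code of your own. Each camera call takes 0.05 s, during which the arm holds its last target. There are 200 camera calls.

## Task

Discard the three used dishes with red agar: with the fingertips, push each one gently along the steel tray and through its narrow throat so that it drops into the yellow waste tub, only one dish in the throat at a time. Push only, do not grip or lift any dish. Leave the blue-green dish where it stands on the tray, do not disturb the oil bottle, slide box and jar, and finish with the hand clear of everything.

Things in the scene. Friction and masses are not known exactly. Their poses are not given: they have to be found in the camera images.
- chute: Fixed steel discard tray with a waste tub under its end. Origin on the bench (z 0) below mid-tray; +x is the way dishes are pushed, y runs across. In mm in this frame: flat deck 70 above the bench, x -150 to the drop edge at x 100, 290 wide (y -145 to 145), with rims round it 14 above the deck. Place and turn on the bench vary.
- throat (a point): Point on the deck in the middle of the throat's entry (tray x 75, y 0 mm), axes as the tray. Two straight upright white fences on the deck, 3 mm thick and 14 mm high, run from tray (x -50, y +-145) to (x 75, y +-23.5) and funnel into the throat, a straight passage 47 mm wide and open above, from x 75 to x 100.
- lip (a point): Point on the deck surface at the middle of the drop edge where the throat ends (tray x 100, y 0 mm), axes as the tray. A dish whose centre passes this edge tips over it into the tub.
- tub (a point): Middle of the floor of the open yellow tub (tray x 138, y 0, 5 mm above the bench), axes as the tray. Inside it measures tray x 88 to 187, y -51 to 51 mm; its walls beyond the drop edge rise to 80 mm above the bench. Part of the tray unit, fixed.
- red_a: Used dish, to be discarded: closed round culture dish, 38 mm across and 12 mm high, 11 to 20 g, clear plastic with dark red agar filling it; stands flat on the tray's deck at the start. Slides easily on the steel. Origin: centre of its underside, z up.
- red_b: Used dish, to be discarded: closed round culture dish, 38 mm across and 12 mm high, 11 to 20 g, clear plastic with dark red agar filling it; stands flat on the tray's deck at the start. Slides easily on the steel. Origin: centre of its underside, z up.
- red_c: Used dish, to be discarded: closed round culture dish, 38 mm across and 12 mm high, 11 to 20 g, clear plastic with dark red agar filling it; stands flat on the tray's deck at the start. Slides easily on the steel. Origin: centre of its underside, z up.
- green: Dish to be kept: closed round culture dish, 38 mm across and 12 mm high, 11 to 20 g, clear plastic with blue-green agar filling it; stands flat on the tray's deck at the start. Slides easily on the steel. Origin: centre of its underside, z up. It stands at one or the other end of the row of four, left of or right of the red ones.
- oil: Bystander: brown immersion-oil bottle with black cap and white band, 32 mm across, 74 mm high, on the bench beside the tub. Origin: centre of its underside.
- slides: Bystander: white and blue slide box 86 x 33 x 38 mm on the bench on the tub's other side. Origin: centre of its underside.
- jar: Bystander: white specimen jar with pink lid, 48 mm across, 62 mm high, on the bench behind the tray's closed end. Origin: centre of its underside.
There are look-alikes about, which are no part of the job. Leave any purple look-alike of the green alone.

How it is judged:
On the way, in this order (a step that is already met when the one before it is completed fails the run):
1. a first red dish has dropped into the yellow tub (((x of red_a in the frame of chute between 0.09 and 0.19 m and y of red_a in the frame of chute between -0.053 and 0.053 m and z of red_a in the frame of chute below 0.052 m) or (x of red_b in the frame of chute between 0.09 and 0.19 m and y of red_b in the frame of chute between -0.053 and 0.053 m and z of red_b in the frame of chute below 0.052 m) or (x of red_c in the frame of chute between 0.09 and 0.19 m and y of red_c in the frame of chute between -0.053 and 0.053 m and z of red_c in the frame of chute below 0.052 m))), for 0.1 s.
2. a second red dish has dropped into the tub ((((x of red_a in the frame of chute between 0.09 and 0.19 m and y of red_a in the frame of chute between -0.053 and 0.053 m and z of red_a in the frame of chute below 0.052 m) and (x of red_b in the frame of chute between 0.09 and 0.19 m and y of red_b in the frame of chute between -0.053 and 0.053 m and z of red_b in the frame of chute below 0.052 m)) or ((x of red_a in the frame of chute between 0.09 and 0.19 m and y of red_a in the frame of chute between -0.053 and 0.053 m and z of red_a in the frame of chute below 0.052 m) and (x of red_c in the frame of chute between 0.09 and 0.19 m and y of red_c in the frame of chute between -0.053 and 0.053 m and z of red_c in the frame of chute below 0.052 m)) or ((x of red_b in the frame of chute between 0.09 and 0.19 m and y of red_b in the frame of chute between -0.053 and 0.053 m and z of red_b in the frame of chute below 0.052 m) and (x of red_c in the frame of chute between 0.09 and 0.19 m and y of red_c in the frame of chute between -0.053 and 0.053 m and z of red_c in the frame of chute below 0.052 m)))), for 0.1 s.
3. the third red dish has dropped into the tub (x of red_a in the frame of chute between 0.09 and 0.19 m and y of red_a in the frame of chute between -0.053 and 0.053 m and z of each of red_a, red_b, red_c in the frame of chute below 0.052 m and x of red_b in the frame of chute between 0.09 and 0.19 m and y of red_b in the frame of chute between -0.053 and 0.053 m and x of red_c in the frame of chute between 0.09 and 0.19 m and y of red_c in the frame of chute between -0.053 and 0.053 m), for 0.1 s.
At the end, for the whole second after the job is handed in: All three red dishes lie at rest inside the yellow tub, below the deck; the blue-green dish is still flat on the deck within 15 mm of its starting place; the oil bottle, slide box and jar stand upright within 20 mm of theirs (all of step 3 and linear speed of each of red_a, red_b, red_c below 0.02 m/s and distance of green from where it was at the start of the episode below 0.015 m and z of green in the frame of chute above 0.066 m and angle between each of green, oil, slides, jar's own z axis and vertical below 0.1 rad and distance of each of oil, slides, jar from where it was at the start of the episode below 0.02 m); the robot touches nothing.
It fails at once if two dishes are in the throat at the same time (((x of red_a in the frame of chute above 0.058 m and z of red_a in the frame of chute above 0.06 m) and (x of red_b in the frame of chute above 0.058 m and z of red_b in the frame of chute above 0.06 m)) or ((x of red_a in the frame of chute above 0.058 m and z of red_a in the frame of chute above 0.06 m) and (x of red_c in the frame of chute above 0.058 m and z of red_c in the frame of chute above 0.06 m)) or ((x of red_a in the frame of chute above 0.058 m and z of red_a in the frame of chute above 0.06 m) and (x of green in the frame of chute above 0.058 m and z of green in the frame of chute above 0.06 m)) or ((x of red_b in the frame of chute above 0.058 m and z of red_b in the frame of chute above 0.06 m) and (x of red_c in the frame of chute above 0.058 m and z of red_c in the frame of chute above 0.06 m)) or ((x of red_b in the frame of chute above 0.058 m and z of red_b in the frame of chute above 0.06 m) and (x of green in the frame of chute above 0.058 m and z of green in the frame of chute above 0.06 m)) or ((x of red_c in the frame of chute above 0.058 m and z of red_c in the frame of chute above 0.06 m) and (x of green in the frame of chute above 0.058 m and z of green in the frame of chute above 0.06 m))).
It fails at once if a dish is lifted more than 10 mm off the deck (z of any of red_a, red_b, red_c, green in the frame of chute above 0.08 m).
It fails at once if a dish is gripped or pushed with more than 15 N (contact force between the fingers and red_a above 15 N or contact force between the fingers and red_b above 15 N or contact force between the fingers and red_c above 15 N or contact force between the fingers and green above 15 N).
It fails at once if the blue-green dish is moved more than 20 mm (distance of green from where it was at the start of the episode above 0.02 m).
It fails at once if the oil bottle, slide box or jar is knocked or moved more than 20 mm ((distance of oil from where it was at the start of the episode above 0.02 m or angle between oil's own z axis and vertical above 0.4 rad) or (distance of slides from where it was at the start of the episode above 0.02 m or angle between slides's own z axis and vertical above 0.4 rad) or (distance of jar from where it was at the start of the episode above 0.02 m or angle between jar's own z axis and vertical above 0.4 rad)).
It also fails if it takes over 72 s, if anything falls off the work surface, if the arm or the gripper's body presses on something with over 40 N, if the wrist force passes 120 N, or if a joint passes its speed limit or range.

## Working session

There is one attempt and no reset: what is moved stays moved. The work goes in short steps, Python scripts to look and compute and a tool call to move; the robot and the scene stay as the last step left them, time stands still between calls to the robot, and variables do not carry over. Pictures are saved under pics/ and viewed, at most 10 in all, crops included, and the job is handed in when it is done.

Besides the shell and the picture viewer there is one more tool, called after ">>>" as a command line: name --argument value ..., lists and objects as JSON in quotes. carry_out: Moves the arm, as the interface text tells. Its arguments: {"type":"object","properties":{"motion":{"type":"string"},"grip_force":{"type":"number"}},"required":["motion"]}

```bash
mkdir -p pics; cat > h.py <<'E'
import numpy as np,cv2
from station import ctrl
def Rm(a):
    a=np.array(a,float)
    if a.shape==(3,3): return a
    if a.size==4: raise SystemExit('quat %s'%a)
    from scipy.spatial.transform import Rotation as R
    return R.from_euler('xyz',a.ravel()).as_matrix()
def world(c):
    K=np.array(c['K']);z=c['range_z'];v,u=np.mgrid[:480,:640]
    p=np.stack([(u-K[0,2])/K[0,0]*z,-(v-K[1,2])/K[1,1]*z,-z],-1)
    return p@Rm(c['attitude']).T+np.array(c['position'])
def save(c,n): cv2.imwrite('pics/'+n,cv2.cvtColor(c['pixels'],cv2.COLOR_RGB2BGR))
E
python3 - <<'E'
from h import *
o=ctrl.get_obs();print(o)
ims=[]
for n in ['scene','side','wrist']:
    c=ctrl.camera(n);print(n,c['position'],c['attitude'],c['K'],[k for k in c]);save(c,n+'0.png')
    np.save(n+'.npy',c,allow_pickle=True)
E
```

```text
{'time_s': 0.0, 'qpos': array([ 1.23037760e+00,  3.00506714e-01,  1.52159572e+00, -3.29999242e-05,
        1.32069901e+00, -6.65769869e-02]), 'joint_vel': array([-0.00042042, -0.00079115, -0.00171695, -0.00043458, -0.00023579,
        0.00017969]), 'tau': array([ 4.98035715e-04, -5.31775725e+01, -3.52765381e+01,  7.09727174e-02,
        2.41203932e-02, -4.43341730e-05]), 'ee_pos': array([0.14864617, 0.5292515 , 0.2048606 ]), 'eef_rot': array([-3.14038441e+00, -4.85258281e-05,  2.86775907e+00]), 'force': array([ 0.03243138, -0.14516359, -0.78631324]), 'moment': array([ 0.01368703, -0.01259192,  0.01639374]), 'grip_force': 0.0, 'grip_width': 0.09352926000511139}
scene [0.89418682 0.37372402 0.79709893] [5.66945683e-01 2.25336496e-03 2.36728470e+00] [[582.55542635   0.         324.53754466]
 [  0.         582.55542635 239.8661661 ]
 [  0.           0.           1.        ]] ['pixels', 'range_z', 'K', 'position', 'attitude']
side [0.2429689  0.41985104 0.68758184] [ 0.66934282 -0.01816051 -2.40228075] [[594.38576929   0.         308.23022423]
 [  0.         594.38576929 231.34056006]
 [  0.           0.           1.        ]] ['pixels', 'range_z', 'K', 'position', 'attitude']
wrist [0.07860093 0.54920227 0.38347803] [-2.54387894e-01  1.22953424e-03  1.29752637e+00] [[343.99167709   0.         316.38041857]
 [  0.         343.99167709 238.85615819]
 [  0.           0.           1.        ]] ['pixels', 'range_z', 'K', 'position', 'attitude']
```

View pics/scene0.png

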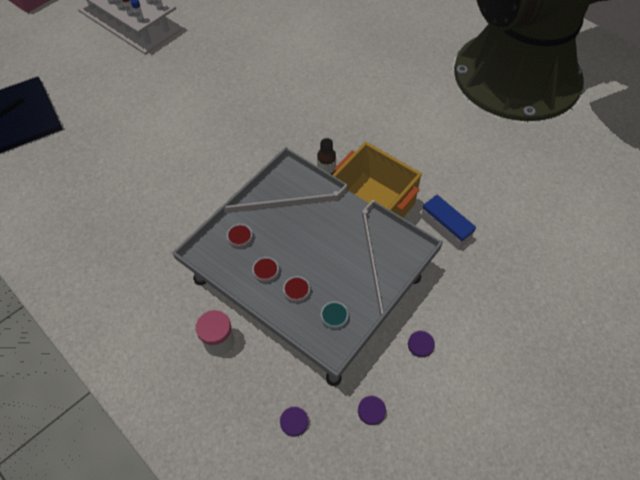

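Scene: the red dishes are at about (239,235), (265,269) and (296,289). The green dish is at (334,314), at one end of the row. The three purple discs at (421,344), (372,410) and (294,421) are on the bench, not on the tray, so they are look-alikes. The tub is at (378,180), the oil bottle at (327,155), the slide box at (448,219) and the jar at (213,328).

```bash
cat > meas.py <<'E'
from h import *
def dishes(c,P):
    hsv=cv2.cvtColor(c['pixels'],cv2.COLOR_RGB2HSV);out=[]
    for nm,lo,hi in [('red',(0,140,50),(8,255,255)),('red',(172,140,50),(180,255,255)),('green',(82,100,40),(100,255,255))]:
        m=cv2.inRange(hsv,lo,hi)
        if nm=='red' and lo[0]==0: m|=cv2.inRange(hsv,(172,140,50),(180,255,255))
        elif nm=='red': continue
        n,l,s,ce=cv2.connectedComponentsWithStats(m)
        for i in range(1,n):
            if s[i,4]>60:
                q=P[(l==i)&(c['range_z']>0)]
                if len(q): out.append((nm,(q.min(0)+q.max(0))/2*[1,1,0]+[0,0,np.median(q[:,2])],np.ptp(q[:,:2],axis=0),s[i,4],ce[i]))
    return out
E
python3 - <<'E'
from meas import *
np.set_printoptions(precision=4,suppress=True)
for n in ['scene','side']:
    c=np.load(n+'.npy',allow_pickle=True).item();P=world(c)
    print(n)
    for d in dishes(c,P): print(d)
    m=((P[...,2]>0.064)&(P[...,2]<0.088)&(c['range_z']>0)).astype(np.uint8)
    k,l,s,_=cv2.connectedComponentsWithStats(m);i=1+s[1:,4].argmax();q=P[l==i]
    print('z med',np.median(q[:,2]),s[i]); r=cv2.minAreaRect((q[:,:2]*1000).astype(np.float32));print(r,cv2.boxPoints(r))
    hsv=cv2.cvtColor(c['pixels'],cv2.COLOR_RGB2HSV)
    y=cv2.inRange(hsv,(14,120,60),(35,255,255))>0
    q=P[y&(c['range_z']>0)];q=q[(q[:,2]>0.07)&(q[:,2]<.09)];
    if len(q):print('tub rim',len(q),cv2.minAreaRect((q[:,:2]*1000).astype(np.float32)))
    for nm,uv in [('oil',(327,145)),('slides',(448,217)),('jar',(213,326)),('deck',(290,240))]:
        if n=='scene': print(nm,P[uv[1],uv[0]])
E
```

```text
scene
('red', array([ 0.6598, -0.0478,  0.0822]), array([0.0301, 0.0294]), np.int32(290), array([238.9621, 234.3   ]))
('red', array([0.6703, 0.0223, 0.0823]), array([0.0303, 0.0308]), np.int32(326), array([265.0184, 268.1503]))
('red', array([0.6601, 0.0759, 0.0823]), array([0.0312, 0.0307]), np.int32(348), array([296.1494, 287.7787]))
('green', array([0.6507, 0.1403, 0.0822]), array([0.0304, 0.0303]), np.int32(387), array([334.0568, 313.8837]))
z med 0.07083975897648942 [  172   141   271   239 33404]
((558.412109375, 33.57489013671875), (346.9918518066406, 299.26373291015625), 7.736231803894043) [[ 366.3529  158.4901]
 [ 406.6377 -138.0498]
 [ 750.4713  -91.3403]
 [ 710.1865  205.1996]]
tub rim 814 ((433.61090087890625, 16.360305786132812), (89.24419403076172, 112.57951354980469), 7.70901346206665)
oil [ 0.4408 -0.0864  0.0729]
slides [0.3878 0.1332 0.0378]
jar [0.7747 0.0311 0.0622]
deck [0.6089 0.0068 0.0715]
side
('red', array([ 0.4946, -0.7807,  0.1   ]), array([0.0485, 0.1661]), np.int32(126), array([625.746 ,   6.3413]))
('red', array([ 0.4703, -0.6326,  0.1007]), array([0.0
[... 280 characters left out ...]
3]))
('red', array([0.6695, 0.0212, 0.0812]), array([0.0327, 0.0314]), np.int32(296), array([267.2534, 173.9155]))
('red', array([0.6596, 0.0748, 0.0812]), array([0.0323, 0.0324]), np.int32(332), array([244.5572, 198.3946]))
('green', array([0.6496, 0.1396, 0.0813]), array([0.0319, 0.0327]), np.int32(383), array([213.859 , 229.5953]))
z med 0.06988338016581291 [  146   109   311   232 36328]
((558.577880859375, 33.35844421386719), (345.77783203125, 299.7475891113281), 7.7284111976623535) [[ 367.1047  158.6212]
 [ 407.4141 -138.4037]
 [ 750.051   -91.9043]
 [ 709.7417  205.1206]]
tub rim 1418 ((432.40655517578125, 17.452125549316406), (91.5739517211914, 130.53573608398438), 7.831576347351074)
```

View pics/side0.png

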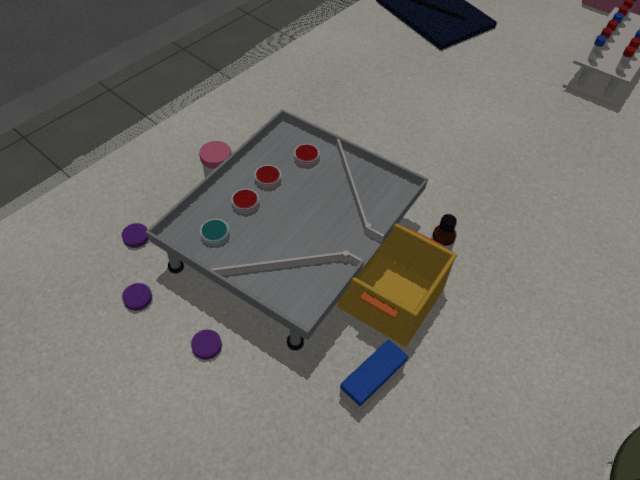

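>>> carry_out --motion "0.0279 -0.0251 0 0 0 1.17 222;0.0279 -0.0251 0 0 0 1.17 222;0.0279 -0.0251 0 0 0 1.17 222;0.0279 -0.0251 0 0 0 1.17 222;0.0279 -0.0251 0 0 0 1.17 222;0.0279 -0.0251 0 0 0 1.17 222;0.0279 -0.0251 0 0 0 1.17 222;0.0279 -0.0251 0 0 0 1.17 222;0.0279 -0.0251 0 0 0 1.17 222;0.0279 -0.0251 0 0 0 1.17 222;0.0279 -0.0251 0 0 0 1.17 222;0.0279 -0.0251 0 0 0 1.17 222;0.0279 -0.0251 0 0 0 1.17 222;0.0279 -0.0251 0 0 0 1.17 222;0.0279 -0.0251 0 0 0 1.17 222;0.0279 -0.0251 0 0 0 1.17 222;0.0279 -0.0251 0 0 0 1.17 222;0.0279 -0.0251 0 0 0 1.17 222;0.0279 -0.0251 0 0 0 1.17 222;0.0279 -0.0251 0 0 0 1.17 222"

```text
time_s: 1.82
ee_pos: [0.7077, 0.026, 0.2051]
eef_rot: [3.141, -0.0, -3.006]
force: [-0.4, 1.3, 0.3]
grip_width: 0.0118
grip_force: 0.0
```

>>> carry_out --motion "-0.001 0 -0.03 0 0 0 222;-0.001 0 -0.03 0 0 0 222;0 0 -0.03 0 0 0 222;0 0 -0.02 0 0 0 222;0 0 -0.012 0 0 0 222;0 0 -0.007 0 0 0 222;0 0 0 0 0 0 222"

```text
time_s: 2.4
ee_pos: [0.7044, 0.0275, 0.0755]
eef_rot: [3.141, -0.001, -3.007]
force: [-0.3, -0.1, 0.9]
grip_width: 0.0122
grip_force: 0.0
```

```bash
python3 - <<'E'
from h import *
c=ctrl.camera('side');save(c,'s1.png');cv2.imwrite('pics/s1c.png',cv2.resize(cv2.cvtColor(c['pixels'],cv2.COLOR_RGB2BGR)[100:320,130:450],(800,550)))
E
```

```text
(no output)
```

View pics/s1c.png

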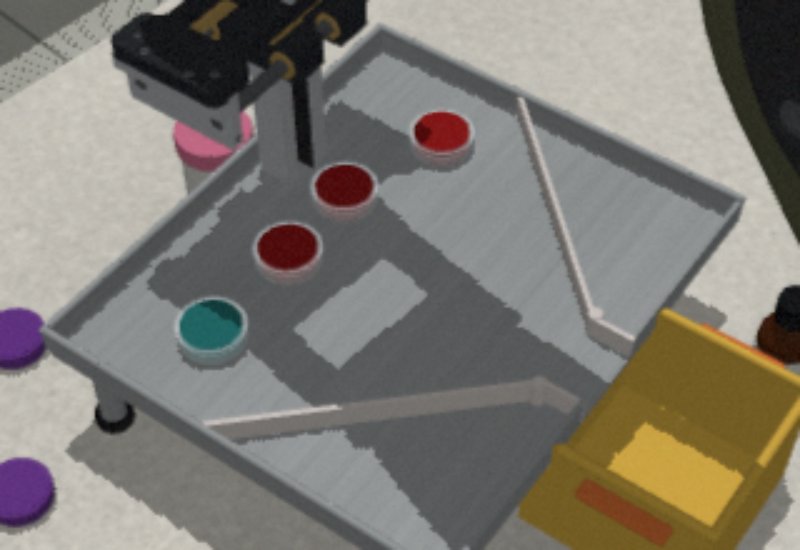

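The fingers stand right behind the middle red dish, at crop (345,188). The green dish at (211,328) is clear. Now I push.

>>> carry_out --motion "-0.005 -0.0005 0 0 0 0 222;-0.005 -0.0005 0 0 0 0 222;-0.007 0.0003 0 0 0 0 222;-0.007 0.0003 0 0 0 0 222;-0.007 0.0003 0 0 0 0 222;-0.007 0.0003 0 0 0 0 222;-0.007 0.0003 0 0 0 0 222;-0.007 0.0003 0 0 0 0 222;-0.007 0.0003 0 0 0 0 222;-0.007 0.0003 0 0 0 0 222;-0.007 0.0003 0 0 0 0 222;-0.007 0.0003 0 0 0 0 222;-0.007 0.0003 0 0 0 0 222;-0.007 0.0003 0 0 0 0 222;-0.007 0.0003 0 0 0 0 222;-0.007 0.0003 0 0 0 0 222;-0.007 0.0003 0 0 0 0 222;-0.007 0.0003 0 0 0 0 222;-0.007 0.0003 0 0 0 0 222;-0.005 0.0003 0 0 0 0 222"

```text
time_s: 4.12
ee_pos: [0.5699, 0.0319, 0.0764]
eef_rot: [-3.142, -0.0, -3.007]
force: [0.5, 0.1, -0.2]
grip_width: 0.0118
grip_force: 0.0
```

```bash
cat > tr.py <<'E'
from meas import *
np.set_printoptions(precision=1,suppress=True)
O=np.array([.5772,.0361]);E=np.array([[-.991,-.1345],[.1345,-.991]])
def tray(p): return (E@(np.array(p)[:2]-O))*1000
if __name__=='__main__':
    for n in ['side','scene']:
        c=ctrl.camera(n)
        for d in dishes(c,world(c)):
            t=tray(d[1])
            if abs(t[0])<200 and abs(t[1])<150: print(n,d[0],t,'z',d[1][2]*1000,'ext',d[2]*1000,d[3])
    o=ctrl.get_obs();print('tcp',tray(o['ee_pos']),o['ee_pos'][2]*1000,o['time_s'],o['force'])
E
python3 tr.py
```

```text
side red [-86.9 -27.1] z 81.26827784729429 ext [33.3 32.9] 331
side red [35.   3.8] z 81.30845371929718 ext [30.1 31.5] 348
side green [-85.5 -92.7] z 81.1813720115443 ext [32.8 32.6] 383
scene red [-70.4  94. ] z 82.21018935000946 ext [30.2 29.6] 289
scene red [-87.4 -28.1] z 82.0653311928241 ext [29.4 30.2] 348
scene green [-87.  -93.3] z 82.0798694876822 ext [30.8 30.8] 388
tcp [7.6 3.2] 76.59500051111016 4.2167 [ 0.9  0.1 -0.7]
```

>>> carry_out --motion "-0.0055 0.0003 -0.001 0 0 0 222;-0.0055 0.0004 0 0 0 0 222;-0.0055 0.0003 0 0 0 0 222;-0.006 -0.0008 0 0 0 0 222;-0.006 -0.0008 0 0 0 0 222;-0.006 -0.0008 0 0 0 0 222;-0.006 -0.0008 0 0 0 0 222;-0.006 -0.0008 0 0 0 0 222;-0.006 -0.0008 0 0 0 0 222;-0.006 -0.0008 0 0 0 0 222;-0.006 -0.0008 0 0 0 0 222;-0.006 -0.0008 0 0 0 0 222;-0.006 -0.0008 0 0 0 0 222;-0.006 -0.0008 0 0 0 0 222;0 0 0 0 0 0 222;0 0 0 0 0 0 222"

```text
time_s: 5.55
ee_pos: [0.4881, 0.024, 0.0756]
eef_rot: [-3.142, 0.0, -3.007]
force: [-0.1, 0.3, -1.1]
grip_width: 0.0119
grip_force: 0.0
```

```bash
python3 tr.py
```

```text
side red [-70.1  95. ] z 80.96964248248878 ext [31.8 33.4] 262
side red [-86.2 -26.8] z 81.11818429320871 ext [32.1 32.8] 330
side green [-85.4 -93.1] z 81.34533369813812 ext [31.9 31.8] 379
scene red [-70.4  94.1] z 82.2168483326846 ext [29.9 30.6] 290
scene red [-86.9 -28.2] z 82.1566969027367 ext [30.9 30.1] 348
scene green [-86.5 -93.4] z 82.14422804509047 ext [30.1 30.2] 387
tcp [89.6 -0. ] 75.53541564850528 5.65 [ 0.7  0.  -0.6]
```

>>> carry_out --motion "0 0 0.025 0 0 0 222;0 0 0.025 0 0 0 222;0.0259 0.007 0 0 0 0 222;0.0259 0.007 0 0 0 0 222;0.0259 0.007 0 0 0 0 222;0.0259 0.007 0 0 0 0 222;0.0259 0.007 0 0 0 0 222;0.0259 0.007 0 0 0 0 222;0.0259 0.007 0 0 0 0 222;0.0259 0.007 0 0 0 0 222;0 0 -0.025 0 0 0 222;0 0 -0.015 0 0 0 222;0 0 -0.0105 0 0 0 222;0 0 0 0 0 0 222"

```text
time_s: 6.82
ee_pos: [0.6943, 0.0801, 0.072]
eef_rot: [3.141, -0.004, -3.007]
force: [-0.9, 0.4, -0.8]
grip_width: 0.012
grip_force: 0.0
```

```bash
python3 tr.py; python3 -c "
from h import *
c=ctrl.camera('side');cv2.imwrite('pics/s2c.png',cv2.resize(cv2.cvtColor(c['pixels'],cv2.COLOR_RGB2BGR)[100:370,130:490],(800,600)))"
```

```text
side red [-69.9  95.2] z 81.1488644780145 ext [31.4 32. ] 260
side red [-87.5 -26.9] z 81.30318532919323 ext [31.5 30.9] 316
side green [-85.4 -92.8] z 81.37458873234182 ext [33.  31.3] 364
scene red [-105.5  -54.3] z 82.27167002278624 ext [59.6 70.5] 101
scene green [-86.2 -95.1] z 82.29376600106248 ext [30.3 26.3] 332
tcp [-123.2  -27.7] 75.43654136793667 6.9167 [-0.4 -0.1 -0.2]
```

View pics/s2c.png

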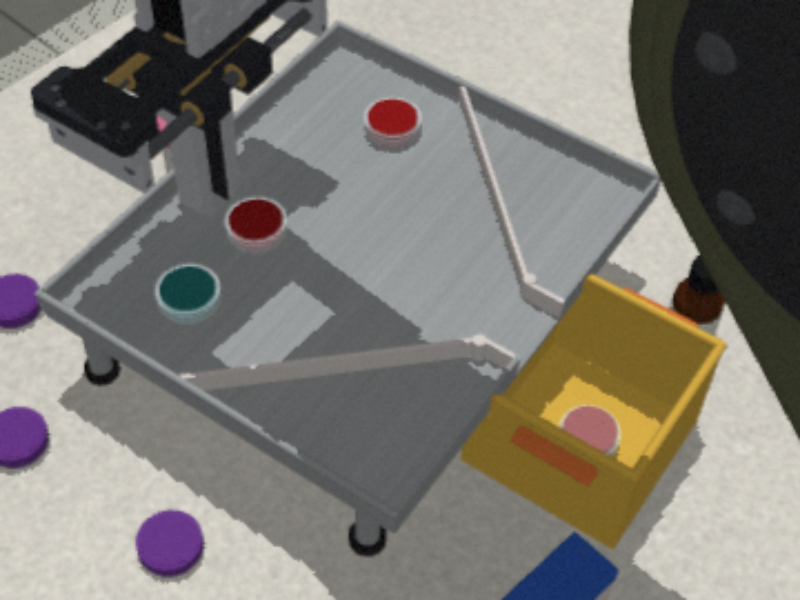

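The first dish lies in the tub, at crop (590,430). The fingers are behind the second red dish at (256,220), with the green dish clear at (188,290).

>>> carry_out --motion "-0.005 -0.0007 0 0 0 0 222;-0.005 -0.0006 0 0 0 0 222;-0.007 -0.0025 0 0 0 0 222;-0.007 -0.0025 0 0 0 0 222;-0.007 -0.0025 0 0 0 0 222;-0.007 -0.0025 0 0 0 0 222;-0.007 -0.0025 0 0 0 0 222;-0.007 -0.0025 0 0 0 0 222;-0.007 -0.0025 0 0 0 0 222;-0.007 -0.0025 0 0 0 0 222;-0.007 -0.0025 0 0 0 0 222;-0.007 -0.0025 0 0 0 0 222;-0.007 -0.0025 0 0 0 0 222;-0.007 -0.0025 0 0 0 0 222;-0.007 -0.0025 0 0 0 0 222;-0.007 -0.0025 0 0 0 0 222;-0.007 -0.0025 0 0 0 0 222;-0.007 -0.0025 0 0 0 0 222;-0.006 -0.0025 0 0 0 0 222;-0.005 -0.0025 0 0 0 0 222"

```text
time_s: 8.63
ee_pos: [0.5617, 0.0336, 0.075]
eef_rot: [3.142, -0.0, -3.007]
force: [0.5, 0.3, 0.3]
grip_width: 0.0123
grip_force: 0.0
```

```bash
python3 tr.py
```

```text
side red [42.3  1.5] z 81.24124642129826 ext [31.6 31.7] 353
side green [-85.4 -93.1] z 81.18652857846726 ext [32.9 31.6] 380
scene red [-70.5  94.2] z 82.14598674085765 ext [30.  31.4] 289
scene green [-86.8 -93.7] z 82.10880634003853 ext [31.2 31.2] 387
tcp [15.6  0.5] 75.03925663028369 8.7333 [ 0.6 -0.4 -0.2]
```

>>> carry_out --motion "-0.0057 -0.0007 0 0 0 0 222;-0.0057 -0.0007 0 0 0 0 222;-0.0057 -0.0007 0 0 0 0 222;-0.0057 -0.0007 0 0 0 0 222;-0.0057 -0.0007 0 0 0 0 222;-0.0057 -0.0007 0 0 0 0 222;-0.0057 -0.0007 0 0 0 0 222;-0.0057 -0.0008 0 0 0 0 222;-0.0057 -0.0008 0 0 0 0 222;-0.0057 -0.0008 0 0 0 0 222;-0.0057 -0.0008 0 0 0 0 222;-0.0057 -0.0008 0 0 0 0 222;-0.0057 -0.0008 0 0 0 0 222;0 0 0 0 0 0 222;0 0 0 0 0 0 222;0 0 0.025 0 0 0 222;0 0 0.025 0 0 0 222"

```text
time_s: 10.15
ee_pos: [0.4878, 0.0241, 0.1247]
eef_rot: [3.141, -0.003, -3.007]
force: [-0.2, 0.2, 0.1]
grip_width: 0.0121
grip_force: 0.0
```

>>> carry_out --motion "0.0251 -0.0112 0 0 0 -4.75 222;0.0251 -0.0112 0 0 0 -4.75 222;0.0251 -0.0112 0 0 0 -4.75 222;0.0251 -0.0112 0 0 0 -4.75 222;0.0251 -0.0112 0 0 0 -4.75 222;0.0251 -0.0112 0 0 0 -4.75 222;0.0251 -0.0112 0 0 0 -4.75 222;0.0251 -0.0112 0 0 0 -4.75 222;0 0 0 0 0 0 222"

```text
time_s: 10.9
ee_pos: [0.6916, -0.0674, 0.1235]
eef_rot: [-3.141, -0.0, 2.606]
force: [-0.4, -0.4, -1.0]
grip_width: 0.0125
grip_force: 0.0
```

```bash
python3 tr.py; python3 -c "
from h import *
c=ctrl.camera('side');cv2.imwrite('pics/s3c.png',cv2.resize(cv2.cvtColor(c['pixels'],cv2.COLOR_RGB2BGR)[100:370,130:490],(800,600)))"
```

```text
side red [-70.   95.3] z 81.0495506552441 ext [32.7 32.5] 258
side green [-85.6 -92.9] z 81.2595524213765 ext [32.2 31.2] 380
scene red [-70.4  93.9] z 82.02376106955207 ext [29.3 30.2] 272
scene green [-86.8 -93.6] z 82.19034114371082 ext [30.5 31. ] 385
tcp [-97.2 115.9] 123.79393130157676 11.0 [-0.3  0.4 -0.3]
```

View pics/s3c.png

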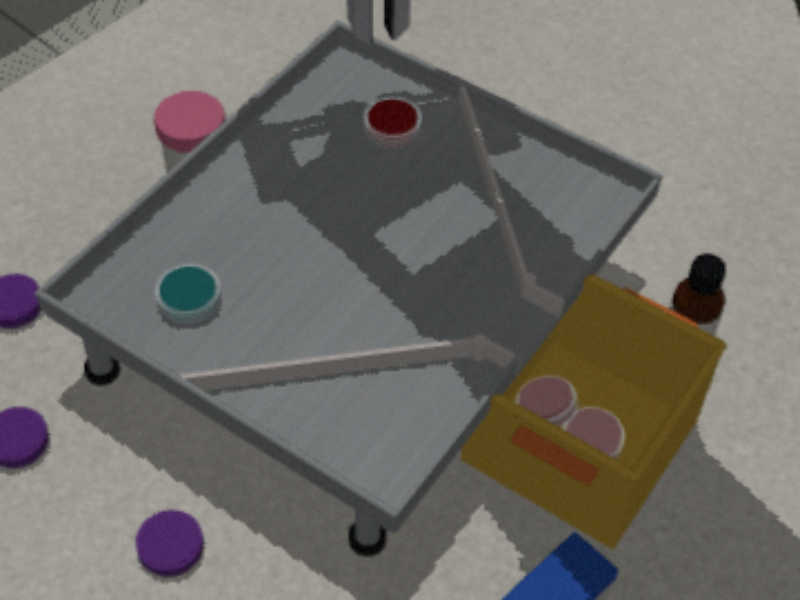

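Two dishes are in the tub, at crop (547,400) and (594,432). The hand is above and behind the last red dish at (392,118).

>>> carry_out --motion "0 0 -0.025 0 0 0 222;0 0 -0.015 0 0 0 222;0 0 -0.0085 0 0 0 222;0 0 0 0 0 0 222;-0.0034 0.002 0 0 0 0 222;-0.0034 0.002 0 0 0 0 222;-0.006 0.0036 0 0 0 0 222;-0.006 0.0036 0 0 0 0 222;-0.006 0.0036 0 0 0 0 222;-0.006 0.0036 0 0 0 0 222;-0.006 0.0036 0 0 0 0 222;-0.006 0.0036 0 0 0 0 222;-0.006 0.0036 0 0 0 0 222;-0.006 0.0036 0 0 0 0 222;-0.006 0.0036 0 0 0 0 222;-0.006 0.0036 0 0 0 0 222;-0.006 0.0036 0 0 0 0 222;-0.006 0.0036 0 0 0 0 222;-0.006 0.0036 0 0 0 0 222;-0.004 0.0024 0 0 0 0 222"

```text
time_s: 12.72
ee_pos: [0.5996, -0.0118, 0.0765]
eef_rot: [-3.142, -0.0, 2.613]
force: [0.2, 0.5, -0.4]
grip_width: 0.0124
grip_force: 0.0
```

```bash
python3 tr.py
```

```text
side red [ 5.8 34.6] z 81.00986400607124 ext [30.5 30.8] 314
side green [-86.8 -92.9] z 81.1676925315401 ext [33.1 32.5] 382
scene green [-86.5 -93.7] z 82.20765888243808 ext [31.  30.8] 386
tcp [-16.   50.6] 76.55845465217004 12.8167 [0.5 0.7 0.7]
```

>>> carry_out --motion "-0.006 0.0036 -0.001 0 0 0 222;-0.006 0.0036 0 0 0 0 222;-0.006 0.0036 0 0 0 0 222;-0.006 0.0036 0 0 0 0 222;-0.006 0.0036 0 0 0 0 222;-0.006 0.0036 0 0 0 0 222;-0.006 0.0036 0 0 0 0 222;-0.0034 0.002 0 0 0 0 222;0 0 0 0 0 0 222;0.0034 -0.002 0 0 0 0 222;0.0034 -0.002 0 0 0 0 222;0 0 0.016 0 0 0 222;0 0 0.016 0 0 0 222;0.0007 0.0039 0 0 0 6.4 222;0.0007 0.0039 0 0 0 6.4 222;0.0007 0.0039 0 0 0 6.4 222;0.0007 0.0039 0 0 0 6.4 222;0.0007 0.0039 0 0 0 6.4 222;0.0007 0.0039 0 0 0 6.4 222;0 0 0 0 0 0 222"

```text
time_s: 14.48
ee_pos: [0.5665, 0.0344, 0.1074]
eef_rot: [3.142, 0.0, -2.995]
force: [0.3, 0.5, 0.1]
grip_width: 0.0122
grip_force: 0.0
```

```bash
python3 tr.py;python3 -c "from h import *;print(ctrl.get_obs()['eef_rot'])"
```

```text
side red [47.6  1.7] z 81.22899702542547 ext [31.3 33.6] 357
side green [-86.1 -93. ] z 81.36804941679543 ext [32.  32.8] 382
scene red [48.  -3.1] z 82.38129467124439 ext [28.6 23.8] 136
scene green [-86.8 -93.3] z 82.00987856472486 ext [30.9 30.7] 386
tcp [11.2  0.6] 107.31217589006766 14.5833 [ 0.4 -0.2 -0.1]
[-3.14156683e+00 -8.96782771e-05 -3.00384061e+00]
```

>>> carry_out --motion "0 0 -0.02 0 0 0 222;0 0 -0.0115 0 0 0 222;-0.0056 -0.0007 0 0 0 0 222;-0.0056 -0.0007 0 0 0 0 222;-0.0056 -0.0007 0 0 0 0 222;-0.0056 -0.0007 0 0 0 0 222;-0.0056 -0.0007 0 0 0 0 222;-0.0056 -0.0007 0 0 0 0 222;-0.0056 -0.0007 0 0 0 0 222;-0.0056 -0.0008 0 0 0 0 222;-0.0056 -0.0008 0 0 0 0 222;-0.0056 -0.0008 0 0 0 0 222;-0.0056 -0.0008 0 0 0 0 222;-0.0056 -0.0008 0 0 0 0 222;-0.0056 -0.0008 0 0 0 0 222;-0.0056 -0.0008 0 0 0 0 222;0 0 0 0 0 0 222;0 0 0 0 0 0 222;0 0 0.03 0 0 0 222;0 0 0.03 0 0 0 222"

```text
time_s: 16.25
ee_pos: [0.4868, 0.0238, 0.1357]
eef_rot: [3.141, -0.003, -3.0]
force: [0.5, -0.2, 0.4]
grip_width: 0.0121
grip_force: 0.0
```

>>> carry_out --motion "0.02 0 0.03 0 0 0 222;0.02 0 0.03 0 0 0 222;0.02 0 0.01 0 0 0 222;0.02 0 0 0 0 0 222;0.02 0 0 0 0 0 222;0.02 0 0 0 0 0 222;0 0 0 0 0 0 222;0 0 0 0 0 0 222"

```text
time_s: 16.92
ee_pos: [0.6077, 0.0238, 0.2052]
eef_rot: [3.141, -0.001, -3.0]
force: [-0.0, -0.8, -0.2]
grip_width: 0.0119
grip_force: 0.0
```

```bash
python3 tr.py; python3 -c "
from h import *
c=ctrl.camera('side');P=world(c);h=cv2.cvtColor(c['pixels'],cv2.COLOR_RGB2HSV)
cv2.imwrite('pics/s4c.png',cv2.resize(cv2.cvtColor(c['pixels'],cv2.COLOR_RGB2BGR)[100:370,130:490],(800,600)))"
```

```text
side red [104.9   1. ] z 43.350608617727325 ext [12.5 32.1] 228
side green [-86.  -92.6] z 81.28380819819247 ext [32.1 31.9] 380
scene green [-86.3 -93.7] z 82.32672012453668 ext [30.6 30.5] 387
tcp [-27.9  16.2] 205.78107642347427 17.0167 [-0.4  0.4 -0. ]
```

View pics/s4c.png

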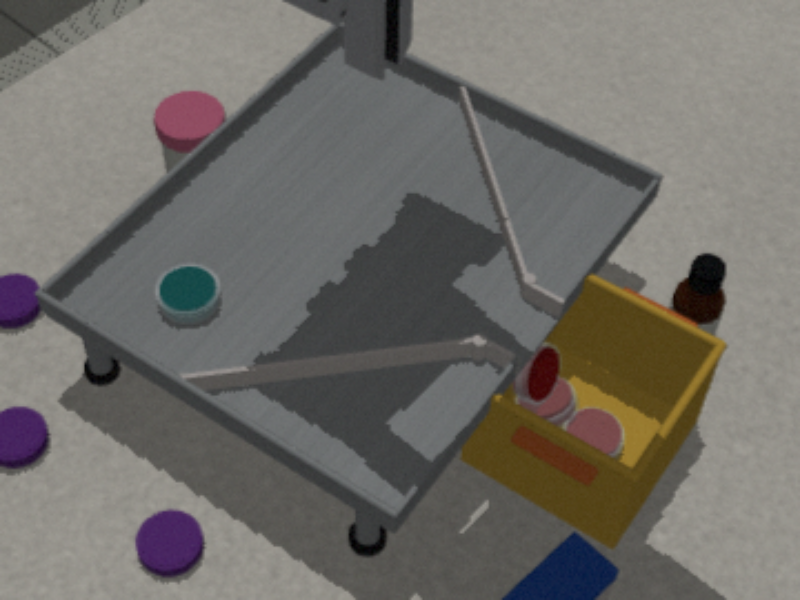

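The three dishes are in the tub, but the third, at crop (543,375), stands steeply against the tray-side wall. I'll measure whether its underside centre is safely within x > 90.

```bash
python3 - <<'E'
from tr import *
for n in ['side','scene']:
    c=ctrl.camera(n);P=world(c);h=cv2.cvtColor(c['pixels'],cv2.COLOR_RGB2HSV)
    m=((h[...,0]<8)|(h[...,0]>170))&(h[...,1]>60)&(c['range_z']>0)
    T=np.concatenate([((P[...,:2]-O)@E.T)*1000,P[...,2:]*1000],-1)
    m&=(T[...,0]>85)&(T[...,0]<190)&(abs(T[...,1])<52)&(T[...,2]>8)&(T[...,2]<70)
    k,l,s,ce=cv2.connectedComponentsWithStats(m.astype(np.uint8))
    for S,sel in [('red',h[...,1]>140),('pink',h[...,1]<=140)]:
        q=T[m&sel]
        if len(q)<20: continue
        ctr=np.median(q,0);q=q[np.abs(q-ctr).max(1)<25];u,sv,vt=np.linalg.svd(q-q.mean(0),full_matrices=False)
        print(n,S,len(q),'mean',q.mean(0),'min',q.min(0),'max',q.max(0),'normal',np.round(vt[2],2),'rms',sv[2]/len(q)**.5)
c=ctrl.camera('side');cv2.imwrite('pics/s5.png',cv2.resize(cv2.cvtColor(c['pixels'],cv2.COLOR_RGB2BGR)[220:350,330:470],(640,594),interpolation=cv2.INTER_CUBIC))
E
```

```text
side red 224 mean [105.2   1.   43. ] min [ 99.3 -13.9  28. ] max [110.8  16.3  58.1] normal [ 0.9 -0.   0.3] rms 0.6516361000252128
side pink 489 mean [135.    1.5  19.6] min [110.3 -13.3  13.1] max [159.7  16.3  30.8] normal [0.2 0.  1. ] rms 2.57310713922876
scene pink 154 mean [147.4   0.9  17.5] min [134.  -16.6  14.1] max [160.1  14.7  21.2] normal [-0. -0. -1.] rms 1.2642667410193202
```

View pics/s5.png

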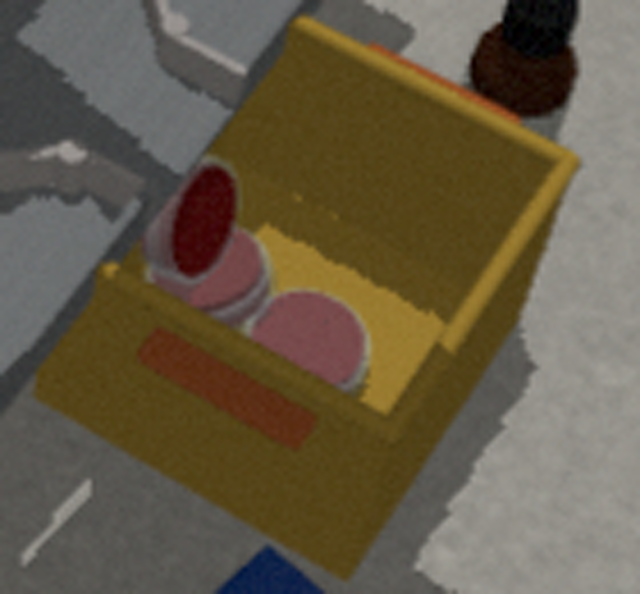

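The third dish leans at rest. Its underside centre is at tray x≈94 and z≈39, which agrees with its edge touching the wall at x 88, so it is within limits. The green dish has not moved and the hand is clear.

```bash
python3 -c "
from station import ctrl
print(ctrl.hand_in())"
```

```text
the job is handed in; nothing more can be done
None
```

I pushed all three red dishes one at a time through the throat into the tub and handed the job in at about 17 s; no verdict came back. The third leans at rest on the tray-side wall, about 4 mm inside the x limit by my measurement. The green dish stayed in place, the bystanders were not touched, and the hand is clear.

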